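# Third hand: hold an angle bracket against the sprung stop

### The job

Hang the angle bracket that has the slotted eye on the fixture's upright post, foot flat on the fixture and upright plate towards the sprung stop, then push it squarely against the stop so that the end of the stop's pointer stands between the two ribs on its housing, never driving the stop to the end of its travel. Keep that push steady for at least three seconds and finish while still holding it there, for the technician who will put the screw in: do not let go. Leave the plain bracket, the jar, the wax block and the cup where they are.

Things in the scene. Friction and masses are not known exactly. Their poses are not given: they have to be found in the camera images.
- slotted_bracket_plate (a point): Slotted angle bracket, loose bare steel, 0.16 kg, standing on its foot. Point: centre of its upright plate, 30 mm above the foot's underside. +z up, +x out of the plate's outer face (away from the foot), y along its width. Plate 8 mm thick (x), 40 wide (y), 60 tall (z). Grip from above on its two side edges (40 mm): fingers there pass either side of the narrower shoe. Foot: see slotted_bracket_eye.
- slotted_bracket_eye (a point): Centre of the bracket's eye at the foot's underside, 43 mm behind (-x) and 30 mm below the plate's centre; same axes. The eye is a slot through the foot, 48 mm long (x) by 16 mm wide (y). The foot is 6 mm thick, 40 mm wide, and reaches from the plate to 35 mm behind the eye's centre.
- fixture: Fixture fixed to the bench: aluminium base plate with a post and a sprung stop. Origin: on the bench under the post's axis. +z up, +x from post to stop (the push direction). Base plate x -65 to 135, y -50 to 50 mm, top at z = 10 mm. Post 9 mm thick, cone-tipped. Stop housing: grey block, x 77 to 127 mm, 60 mm wide, up to z = 43 mm; two pairs of small ribs on it.
- post_tip (a point): The tip of the fixture's upright post, 28 mm above the base plate's top, 38 mm above the bench.
- shoe_face (a point): Centre of the front face of the stop's shoe (dark steel plate, 24 mm wide, from 14 to 56 mm above the bench); at rest 42 mm from the post's axis along the fixture's +x; moves with the shoe. The bracket plate's outer face is pressed flat on it.
- stop_shoe (a joint): Travel (m) of the shoe along the fixture's +x: 0 at rest (out, towards the post), 0.020 fully in. Spring: 3 N at rest plus 0.5 N per mm. A thin pointer bar on the shoe runs back over the housing; its end stands between the ribs from 0.006 to 0.014 (6 to 10 N), midway at 0.010 (8 N).
- plain_bracket_plate (a point): The other angle bracket, loose, same plate and foot but without a slot in the foot; leave it alone. Point: the centre of its upright plate, axes as for the slotted one.
- jar: Closed plastic jar with a blue lid, 48 mm in diameter, 62 mm tall, loose; leave it alone. Origin: centre of its underside.
- wax: Red wax block 32 x 68 x 11 mm, loose; leave it alone. Origin: centre of its underside.
- cup: Small steel cup, 60 mm in diameter, 46 mm tall, loose; leave it alone. Origin: centre of its underside.
Mind the look-alikes: they are no part of the job. There is more than one size of the fixture; the one meant has the size given above.

How it is judged:
On the way, in this order (a step that is already met when the one before it is completed fails the run):
1. the slotted bracket is on the post, its foot flat on the fixture's base plate, plate towards the stop (z of slotted_bracket_plate in the frame of fixture between 0.0365 and 0.0435 m and y of slotted_bracket_plate in the frame of fixture between -0.006 and 0.006 m and x of slotted_bracket_plate in the frame of fixture between 0.017 and 0.065 m and angle between slotted_bracket_plate's own z axis and vertical below 0.08 rad and angle between the x axis of slotted_bracket_plate and the x axis of fixture, either way round below 0.3 rad), for 0.1 s.
2. the bracket presses the stop squarely with the pointer between the ribs, steadily for 2.5 s (z of slotted_bracket_plate in the frame of fixture between 0.0365 and 0.0435 m and y of slotted_bracket_plate in the frame of fixture between -0.006 and 0.006 m and x of slotted_bracket_plate in the frame of fixture between 0.017 and 0.065 m and angle between slotted_bracket_plate's own z axis and vertical below 0.08 rad and angle between the x axis of slotted_bracket_plate and the x axis of fixture, either way round below 0.12 rad and value of joint stop_shoe between 0.006 and 0.014 m and contact force between slotted_bracket and stop_shoe between 4.5 and 12 N), for 2.5 s.
At the end, for the whole second after the job is handed in: The slotted bracket is on the post with its foot flat on the base plate (within 3.5 mm in height, 0.08 rad of upright), its outer face square to the stop (0.12 rad), pressing the shoe with 4.5 to 12 N, shoe travel 6 to 14 mm (pointer between the ribs), at rest, the robot still holding or pushing it (all of step 2 and contact force between any of the fingers, the arm and slotted_bracket above 0.5 N and linear speed of slotted_bracket below 0.02 m/s); the arm keeps its last pose, push and grip.
It fails at once if the stop is driven to the end of its travel (value of joint stop_shoe above 0.0188 m).
It fails at once if the plain bracket is moved by more than 20 mm (distance of plain_bracket_plate from where it was at the start of the episode above 0.02 m).
It fails at once if the jar is moved by more than 20 mm (distance of jar from where it was at the start of the episode above 0.02 m).
It fails at once if the wax block is moved by more than 20 mm (distance of wax from where it was at the start of the episode above 0.02 m).
It fails at once if the steel cup is moved by more than 20 mm (distance of cup from where it was at the start of the episode above 0.02 m).
It also fails if it takes over 50 s, if anything falls off the work surface, if the arm or the gripper's body presses on something with over 40 N, if the wrist force passes 120 N, or if a joint passes its speed limit or range.

### The arm

A 7-joint arm with a two-finger parallel gripper is mounted at the origin on a cart in front of the work surface, level with it; the furniture and walls round the work are solid. World frame = base frame: x ahead of the robot, y to its left, z up, the work surface at z = 0. Lengths are in m, angles in rad, forces in N, time in s.
With the tool pointing down it reaches from about 0.4 to 0.85 m from the base axis. Payload 10.4 kg.
Tool frame: the origin (TCP) lies between the finger pads; the fingertips stand 17 mm ahead of it and the grasp point (between the pads) lies 2 mm behind it; z points along the fingers, y is the line along which they close (so a half turn about z gives the same grasp; the last joint's range is limited). The gripper opens to 85 mm and grips with 20 to 120 N. Pads are 22 mm wide; open, the fingers measure 114 mm over their backs; the gripper's body (76 mm by 85 mm) begins 54 mm behind the grasp point. The pads swing forward as they close: fully open they stand 13 mm farther back than shut.
Start: joints at [1.153, 0.332, -0.065, 1.46, 0.022, 1.35, -0.088], TCP at [0.24, -0.577, 0.248] pointing down, gripper open.
Joint ranges: [-2.6, 2.6], [-0.5, 2.12], [-1.47, 1.34], [0.16, 2.42], [-1.27, 4.41], [0.06, 2.06], [-2.6, 2.6]. Speed limits (rad/s): [2.22, 2.22, 2.79, 2.79, 3.14, 3.14, 3.14].

### API

Orientations are given as a unit quaternion [x, y, z, w].
In Python, from workcell import readout, imaging, manip gives the robot as it stands. The module is installed in compiled form; this text tells all that it offers.
- The arm moves only by the shell command python3 -m crank 'ROWS' [OPENING] [FORCE]. ROWS is JSON, a list of rows, each a list of 4 numbers: the shift along the tool's x, y, z as a fraction of full scale, then the turn about the tool's z as a fraction of full scale. In form: [[x, y, z, yaw], ...]. A call has 1 to 5 rows; each row is the pose to reach, as a shift and turn from the pose commanded when the call began, along the tool's axes at that moment; what a row does not reach only later rows make up. Full scale, the value 1, is 400 mm for a shift and 60 degrees for a turn. A row lasts 1/12 s, in which the tool goes at most 41.7 mm and 7.16 degrees, less where a joint would pass 70% of its speed; a pose out of reach is approached as far as the arm can. A call with a number of a shift or a turn outside -1 to 1 is refused whole. A call with a gripper value outside its range is refused whole. OPENING is the gripper command: -1 is shut, 1 is fully open, values between are in proportion, set as the call begins (- or left out, the last holds). The fingers move at their own pace and stop on an object; FORCE is the grip in N (left out, the last holds). Time passes only in rows, so rows that repeat a pose let the fingers close. It gives the time, the measured TCP pose, the force, the opening and the grip force at its end, in the units of the state.
- readout.get_obs(): the state, without advancing time (a new reading comes with each control period).
- imaging.camera(name): name is "scene" or "top"; returns a dict with "color" (384x512x3 uint8, red, green, blue), "fx", "fy", "cx", "cy" (pixels), "k1" (the pictures are not rectified: a ray, as slopes to the right and down, at radius r is drawn at 1 + k1 r^2 times it, then the intrinsics apply), "rvec" (rotation vector, rad) and "tvec" (3), from world to camera coordinates, as OpenCV has them. Camera axes: x right, y down, z forward; pixel columns grow to the right and rows downward; lengths in m; the calibration is good to about 2 mm. A picture is of the moment at which its call begins. There is no depth.
- manip.hand_in(): hands the job in; it is judged then, once.
The state is a dict: "clock": time; "joint_pos": joint angles; "joint_velocities": joint speeds; "tau": joint torques, N m; "position": TCP position; "ee_rot": TCP orientation; "ft_force": force on the tool from outside, world axes, zero at the start; "torque": the same for the moment, N m; "grip_width": opening from 0.0 (shut) to 1.0 (fully open); "grasp_force": force on a finger pad.
Only numpy, scipy, OpenCV 4.12 (cv2) and the standard library are available. Lean on these libraries where they do the work, as an engineer would, in place of code of your own. Each camera call takes 0.05 s, during which the arm holds its last target. There are 200 camera calls.

## Working session

There is one attempt and no reset: what is moved stays moved. The work goes in short steps, Python scripts to look and compute and a shell command to move; the robot and the scene stay as the last step left them, time stands still between calls to the robot, and variables do not carry over. Pictures are saved under pics/ and viewed, at most 10 in all, crops included, and the job is handed in when it is done.

```bash
mkdir -p pics
cat > h.py <<'E'
import numpy as np,cv2
from workcell import readout,imaging,manip
from scipy.spatial.transform import Rotation as R
def cam(n):
    c=imaging.camera(n); c['R']=R.from_rotvec(np.ravel(c['rvec'])).as_matrix(); c['t']=np.ravel(c['tvec']); return c
def save(c,f): cv2.imwrite('pics/'+f,c['color'][:,:,::-1])
def ray(c,u,v):
    d=np.array([(u-c['cx'])/c['fx'],(v-c['cy'])/c['fy']]); p=d.copy()
    for _ in range(30): p=d/(1+c['k1']*(p@p))
    o=-c['R'].T@c['t']; return o,c['R'].T@np.array([p[0],p[1],1])
def onz(c,u,v,z):
    o,d=ray(c,u,v); return o+d*(z-o[2])/d[2]
def proj(c,P):
    q=c['R']@np.asarray(P,float)+c['t']; p=q[:2]/q[2]; p=p*(1+c['k1']*(p@p)); return np.array([c['fx']*p[0]+c['cx'],c['fy']*p[1]+c['cy']])
E
python3 - <<'E'
from h import *
for n in('scene','top'):
    c=cam(n); save(c,n+'0.png'); np.save(n+'0.npy',c,allow_pickle=True)
    print(n,c['fx'],c['k1'],-c['R'].T@c['t'])
o=readout.get_obs(); print(o['clock'],o['position'],R.from_quat(o['ee_rot']).as_matrix().round(3),o['grip_width'],o['ft_force'])
E
```

```text
scene 430.2518988666682 0.03694277981750853 [ 0.1388252  -0.40868701  0.6744796 ]
top 360.80876927559115 -0.10370353782951691 [0.52690582 0.12596371 0.97652298]
0.1 [ 0.24028886 -0.57661696  0.24760357] [[ 0.923  0.385 -0.001]
 [ 0.385 -0.923  0.001]
 [-0.    -0.001 -1.   ]] 1.0041396718080535 [-0.09613752  0.53162777  0.33432839]
```

View pics/scene0.png

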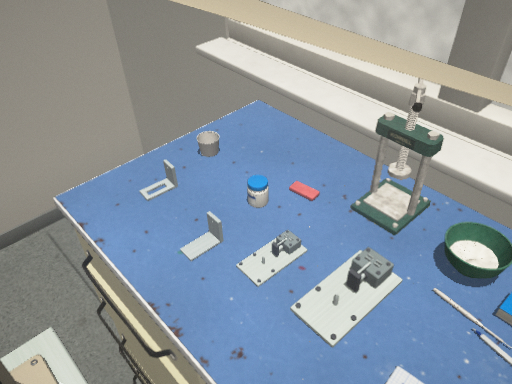

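View pics/top0.png

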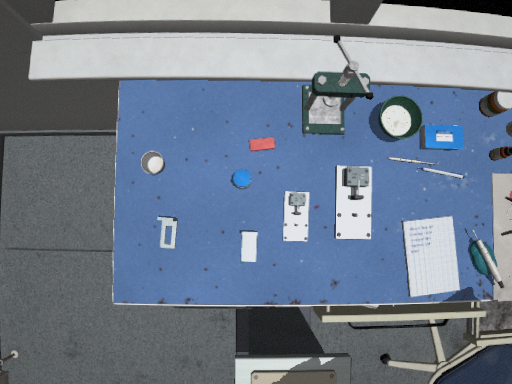

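The slotted bracket is at scene (158,182) / top (167,233), and the plain bracket at top (249,246). The large fixture at top (354,203) is about 36x73 px, roughly 100x200 mm, so it is the one meant. Next I'll measure both.

Run:
```python
from h import *
T=np.load('top0.npy',allow_pickle=True).item();S=np.load('scene0.npy',allow_pickle=True).item()
def up(c,x,y,w,h,k=8): return cv2.resize(c['color'][y:y+h,x:x+w,::-1],(w*k,h*k),interpolation=cv2.INTER_CUBIC)
a=up(T,145,208,45,50,6);b=up(T,326,158,56,88,6)
s1=up(S,130,150,60,55,6);s2=up(S,285,240,130,105,4)
M=np.zeros((600,800,3),np.uint8)
for im,x,y in((a,0,0),(cv2.resize(b,(280,440)),0,0),):pass
M[:300,:270]=a; bb=cv2.resize(b,None,fx=5/6,fy=5/6); M[:440,275:275+bb.shape[1]]=bb
c1=cv2.resize(s1,(240,220));M[310:530,0:240]=c1
s2=cv2.resize(s2,(240,194));M[0:194,558:798]=s2
cv2.imwrite('pics/crops.png',M)
hsv=cv2.cvtColor(T['color'],cv2.COLOR_RGB2HSV)
m=((hsv[...,1]<60)&(hsv[...,2]>130)).astype(np.uint8)
for n,(x,y,w,h),z in(('br',(145,208,45,45),.006),('fx',(326,158,56,90),.01)):
    mm=np.zeros_like(m);mm[y:y+h,x:x+w]=m[y:y+h,x:x+w]
    cs,_=cv2.findContours(mm,cv2.RETR_EXTERNAL,cv2.CHAIN_APPROX_NONE);k=max(cs,key=cv2.contourArea)[:,0]
    P=np.array([onz(T,u,v,z)[:2] for u,v in k])*1000
    r=cv2.minAreaRect(P.astype(np.float32));print(n,cv2.boundingRect(k),r,cv2.boxPoints(r).round(1).tolist())
```

```text
br (157, 217, 20, 32) ((485.3433837890625, 341.93365478515625), (83.17009735107422, 51.34210968017578), 0.9515198469161987) [[443.29998779296875, 366.8999938964844], [444.20001220703125, 315.6000061035156], [527.2999877929688, 317.0], [526.5, 368.29998779296875]]
fx (336, 165, 36, 75) ((571.9600830078125, -163.37197875976562), (98.15937805175781, 201.11949157714844), 89.44393157958984) [[470.8999938964844, -211.5], [672.0, -213.39999389648438], [673.0, -115.30000305175781], [471.8999938964844, -113.30000305175781]]
```

View pics/crops.png

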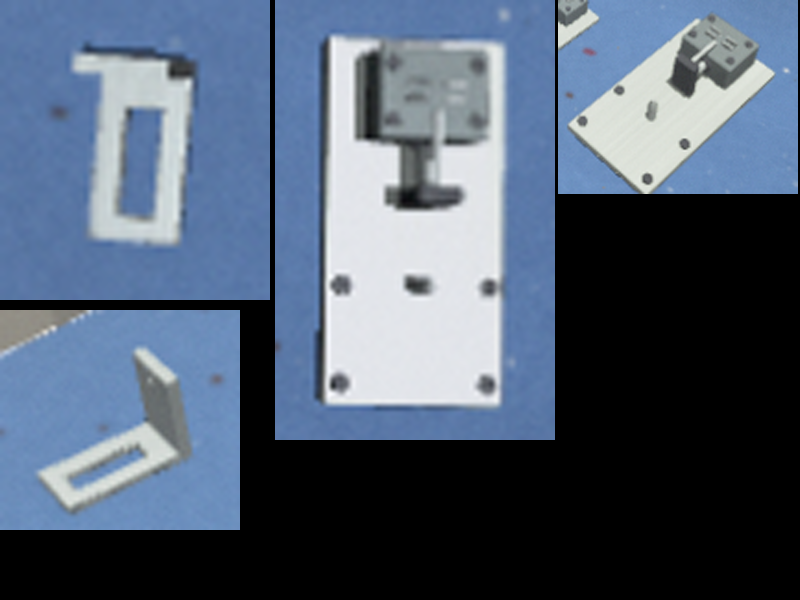

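In the enlarged crops, the slot corners sit at crop (125,107), (168,110), (157,218) and (115,215). The plate is at the far (+x) end and the stop lies to the +x side of the post. The post is at crop (418,285) on the fixture.

Run:
```python
from h import *
T=np.load('top0.npy',allow_pickle=True).item();S=np.load('scene0.npy',allow_pickle=True).item()
f=lambda x,y,z:onz(T,145+x/6-.42,208+y/6-.42,z)[:2]*1000
s=np.array([f(*p,.004) for p in((125,107),(168,110),(157,218),(115,215))]);print('slot',s.round(1).tolist(),s.mean(0))
g=np.array([f(90,237,.006),f(180,243,.006)]);print('foot end',g.round(1).tolist(),g.mean(0))
t=np.array([f(72,72,.06),f(168,78,.06)]);print('plate top inner',t.round(1).tolist(),t.mean(0))
d=(s[0]+s[1]-s[2]-s[3]);yw=np.arctan2(d[1],d[0]);e=t[0]-t[1];print('yaw',np.degrees(yw),np.degrees(np.arctan2(-e[0],e[1])), np.degrees(np.arctan2(*(-(g[0]-g[1])[[0,1]]*[1,-1]))))
# scene view: plate top corners, crop 4x at (130,150)
for z in(.06,): print([ (onz(S,130+x/4-.4,150+(y-310)/4-.4,z)[:2]*1000).round(1).tolist() for x,y in((134,350),(146,347),(187,375),(175,381))])
print('scene foot',[ (onz(S,130+x/4-.4,150+(y-310)/4-.4,.006)[:2]*1000).round(1).tolist() for x,y in((38,473),(70,502))])
# post tip
print('post base top', (onz(T,326+(418-275)/5-.4,158+285/5-.4,.038)*1000).round(1))
print('shoe face at .056',(onz(T,326+(424-275)/5-.4,158+207/5-.4,.056)*1000).round(1))
# post tip in scene crop 1.846x
k=240/130;print('post tip scene',(onz(S,285+(653-558)/k,240+102/k,.038)*1000).round(1))
```

```text
slot [[504.2, 345.6], [503.0, 326.2], [454.8, 330.4], [455.9, 349.3]] [479.45127229 337.83875748]
foot end [[446.1, 359.9], [443.9, 319.5]] [444.98304575 339.67932496]
plate top inner [[520.0, 355.8], [517.9, 314.9]] [518.93223072 335.31791   ]
yaw -4.661782188137339 -2.9079051483183336 -3.0521565647433957
[[526.3, 357.7], [533.2, 355.2], [535.0, 315.2], [526.6, 315.4]]
scene foot [[450.9, 361.7], [450.6, 325.9]]
post base top [ 537.  -156.4   38. ]
shoe face at .056 [ 577.3 -154.4   56. ]
post tip scene [ 537.1 -164.1   38. ]
```

```bash
cat > go.py <<'E'
import sys
from h import *
# usage: go.py x y z yawdeg : prints fractions from measured pose
x,y,z,yw=map(float,sys.argv[1:5]); o=readout.get_obs(); M=R.from_quat(o['ee_rot']).as_matrix()
cur=np.degrees(np.arctan2(M[1,0],M[0,0])); d=M.T@(np.array([x,y,z])-o['position'])
print('t',round(o['clock'],2),'pos',np.round(o['position'],4),'yaw',round(cur,2),'tilt',np.round(M[:2,2],4),'F',np.round(o['ft_force'],1),'grip',round(o['grip_width'],3),round(o['grasp_force'],1))
print('frac',np.round(d/.4,4),'yaw',round(-(yw-cur)/60,4))
E
python3 -m crank '[[0.33,-0.34,0,0.43],[0.33,-0.34,0,0.43],[0.33,-0.34,0,0.43],[0.33,-0.34,0,0.43],[0.33,-0.34,0,0.43]]' 0.5 50; python3 go.py 0.524 0.3355 0.12 -3.3
```

```text
clock: 0.52
position: [0.3118, -0.3964, 0.2482]
ee_rot: [1.0, -0.029, 0.0, -0.0]
ft_force: [1.3, -0.6, -0.2]
grip_width: 0.751
grasp_force: 0.0
t 0.52 pos [ 0.3118 -0.3964  0.2482] yaw -3.27 tilt [0.0002 0.001 ] F [ 1.3 -0.6 -0.2] grip 0.751 0.0
frac [ 0.4252 -1.8566  0.3223] yaw 0.0005
```

```bash
python3 -m crank '[[0.18,-0.47,0,0],[0.18,-0.47,0,0],[0.18,-0.47,0,0],[0.18,-0.47,0,0],[0.18,-0.47,0,0]]' >/dev/null; python3 -m crank '[[0.18,-0.47,0,0],[0.18,-0.47,0,0],[0.18,-0.47,0,0],[0.18,-0.47,0,0],[0.18,-0.47,0,0]]' >/dev/null;  python3 -m crank '[[0.06,-0.47,0,0],[0.06,-0.47,0,0],[0.06,-0.47,0,0],[0.06,-0.47,0,0],[0.06,-0.47,0,0]]' >/dev/null; python3 -m crank '[[0,-0.44,0,0],[0,-0.44,0,0],[0,-0.44,0,0],[0,-0.44,0,0],[0,-0.44,0,0]]'>/dev/null; python3 go.py 0.524 0.3355 0.12 -3.3
```

```text
t 2.18 pos [0.516  0.3359 0.2476] yaw -2.77 tilt [-0.0023  0.0032] F [-0.2  0.8  0.6] grip 0.752 0.0
frac [0.0208 0.001  0.3189] yaw 0.0088
```

```bash
python3 -m crank '[[0.02,0,0.34,0.005],[0.02,0,0.34,0.005],[0.02,0,0.34,0.005],[0.02,0,0.34,0.005],[0.02,0,0.34,0.005]]'>/dev/null; python3 go.py 0.524 0.3355 0.03 -3.3
python3 - <<'E'
from h import *
S=cam('scene');T=cam('top')
a=cv2.resize(S['color'][110:215,110:220,::-1],None,fx=4,fy=4,interpolation=2);b=cv2.resize(T['color'][195:260,130:215,::-1],(340,260),interpolation=2)
M=np.zeros((420,790,3),np.uint8);M[:420,:440]=a;M[:260,445:785]=b;cv2.imwrite('pics/pre.png',M)
E
```

```text
t 2.6 pos [0.5252 0.327  0.1089] yaw -3.49 tilt [-0.0056 -0.0033] F [-0.2 -0.1 -0.2] grip 0.75 0.0
frac [-0.0032 -0.0218  0.1973] yaw -0.0031
```

View pics/pre.png

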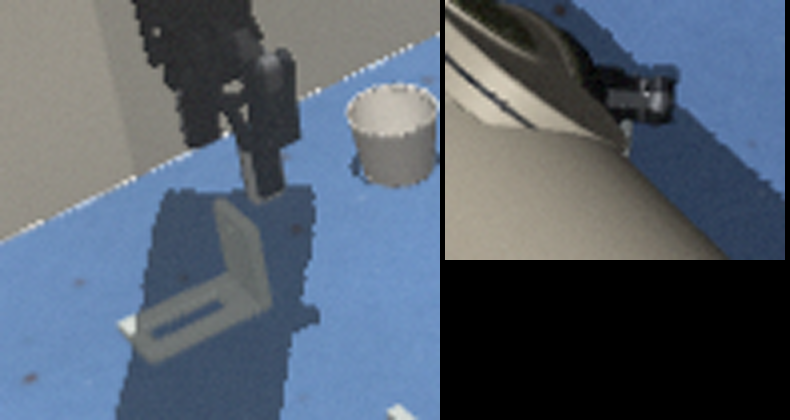

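The fingers are above the plate (scene crop: fingertip at (265,190), plate top at (225,205)). I'll correct y while settling, then go down.

```bash
python3 -m crank '[[0,0,0,0],[0,0,0,0],[0,0,0,0]]'>/dev/null; python3 go.py 0.524 0.3355 0.03 -3.3
```

```text
t 2.95 pos [0.5275 0.329  0.1143] yaw -3.49 tilt [0.0027 0.0012] F [-0.   0.2  0. ] grip 0.748 0.0
frac [-0.0103 -0.0154  0.2108] yaw -0.0032
```

```bash
python3 -m crank '[[-0.008,-0.015,0.05,0],[-0.008,-0.015,0.1,0],[-0.008,-0.015,0.16,0],[-0.008,-0.015,0.205,0],[-0.008,-0.015,0.205,0]]'>/dev/null; python3 -m crank '[[0,0,0,0],[0,0,0,0]]'>/dev/null;python3 go.py 0.524 0.3355 0.03 -3.3
```

```text
t 3.53 pos [0.5246 0.3353 0.0321] yaw -3.48 tilt [0.0018 0.0011] F [-0.6 -0.1  0.4] grip 0.752 0.0
frac [-0.0016 -0.0003  0.0052] yaw -0.003
```

```bash
python3 -m crank '[[0,0,0,0],[0,0,0,0],[0,0,0,0],[0,0,0,0],[0,0,0,0]]' -1 60 >/dev/null; python3 -m crank '[[0,0,0,0],[0,0,0,0],[0,0,0,0]]'>/dev/null;python3 go.py 0.524 0.3355 0.03 -3.3
python3 - <<'E'
from h import *
S=cam('scene')
a=cv2.resize(S['color'][120:215,120:220,::-1],None,fx=5,fy=5,interpolation=2)
cv2.imwrite('pics/grip.png',a)
E
```

```text
t 4.2 pos [0.5249 0.3353 0.0321] yaw -3.49 tilt [0.0024 0.0013] F [0.  0.3 6.5] grip 0.459 59.9
frac [-0.0022 -0.0004  0.0052] yaw -0.0032
```

View pics/grip.png

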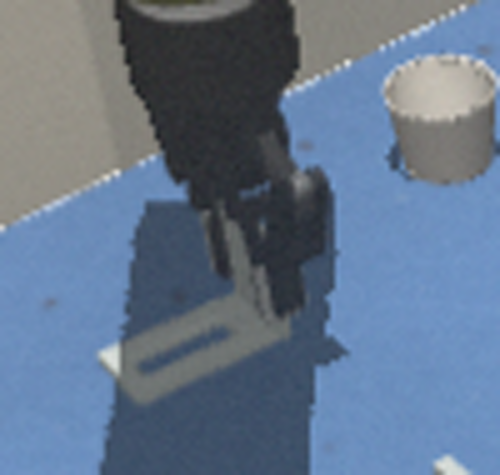

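The bracket is gripped on both edges (opening 39 mm), foot flat. Now I'll lift it and carry it to the fixture.

```bash
python3 -m crank '[[0,0,-0.1,0],[0,0,-0.2,0],[0,0,-0.3,0],[0,0,-0.3,0],[0,0,-0.3,0]]'>/dev/null;python3 go.py 0.5685 -0.163 0.152 -0.55
```

```text
t 4.67 pos [0.5251 0.3356 0.1534] yaw -3.49 tilt [0.0049 0.0024] F [-0.1 -0.1 -3.7] grip 0.455 61.5
frac [1.8430e-01 1.2375e+00 1.2000e-03] yaw -0.049
```

```bash
python3 -m crank '[[0,0.2,0,0],[0,0.42,0,0],[0,0.42,0,0],[0,0.42,0,0],[0,0.42,0,0]]'>/dev/null; python3 -m crank '[[0,0.42,0,0],[0,0.42,0,0],[0,0.42,0,0],[0,0.42,0,0],[0,0.42,0,0]]'>/dev/null; python3 -m crank '[[0,0.3,0,0],[0,0.3,0,0],[0,0.3,0,0],[0,0.3,0,0],[0,0.3,0,0]]'>/dev/null;python3 go.py 0.5685 -0.163 0.10 -0.55
```

```text
t 5.92 pos [ 0.4952 -0.1227  0.1491] yaw -3.75 tilt [-0.002   0.0001] F [-0.5  1.2 -1.9] grip 0.457 61.8
frac [0.1898 0.0886 0.1225] yaw -0.0534
```

```bash
python3 -m crank '[[0.1,0.05,0,-0.03],[0.188,0.089,0.05,-0.053],[0.188,0.089,0.11,-0.053],[0.188,0.089,0.11,-0.053],[0.188,0.089,0.11,-0.053]]'>/dev/null; python3 -m crank '[[0,0,0,0],[0,0,0,0],[0,0,0,0]]'>/dev/null;python3 go.py 0.5685 -0.163 0.09 -0.55
python3 - <<'E'
from h import *
S=cam('scene');T=cam('top');np.save('s1.npy',S,allow_pickle=True)
a=cv2.resize(S['color'][225:345,285:405,::-1],None,fx=5,fy=5,interpolation=2)
cv2.imwrite('pics/hover.png',a)
E
```

```text
t 6.58 pos [ 0.5695 -0.1601  0.1079] yaw -0.26 tilt [ 0.002 -0.001] F [ 0.3 -0.3 -1.8] grip 0.461 61.8
frac [-0.0026  0.0071  0.0448] yaw 0.0048
```

View pics/hover.png

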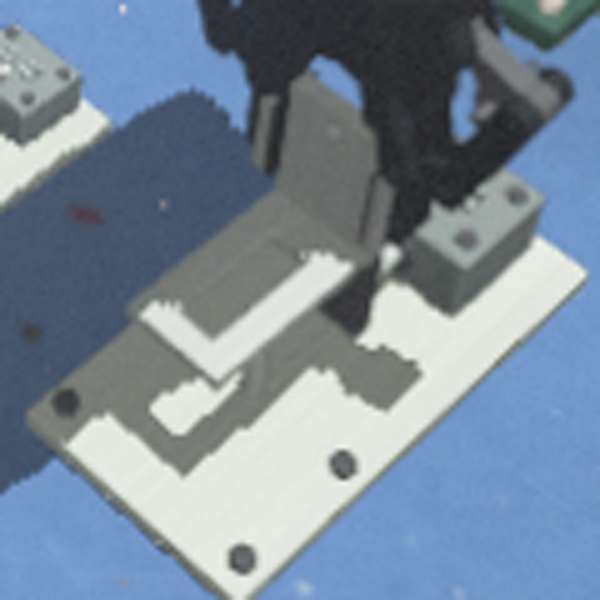

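The hover picture shows the foot end corners at crop (128,308) and (222,380), with base screws at (65,402) and (242,558). The post is hidden under the foot. I'll work out the relative y.

Run:
```python
from h import *
S=np.load('s1.npy',allow_pickle=True).item();S0=np.load('scene0.npy',allow_pickle=True).item()
f=lambda x,y,z:(onz(S,285+x/5-.4,225+y/5-.4,z)[:2]*1000).round(1)
for n,x,y,z in(('footL',128,308,.081),('footR',222,376,.081),('footRfront',362,262,.081),('plateTopL',302,74,.136),('plateTopR',378,146,.136),('scr1',65,402,.01),('scr2',242,558,.01),('scr3',343,464,.01),('corner far R',588,272,.01),('corner near L',28,412,.01)): print(n,f(x,y,z))
# post, initial frame: fine localisation
c=S0['color'][280:318,320:352]; cv2.imwrite('pics/post.png',cv2.resize(c[:,:,::-1],None,fx=16,fy=16,interpolation=2))
```

```text
footL [ 492.6 -139.3]
footR [ 494.6 -177.9]
footRfront [ 563.9 -181.1]
plateTopL [ 572.9 -140.9]
plateTopR [ 565.6 -177.4]
scr1 [ 488.1 -118.7]
scr2 [ 486.6 -201.1]
scr3 [ 539.8 -202.3]
corner far R [ 672.  -214.6]
corner near L [ 475.5 -112.5]
```

View pics/post.png

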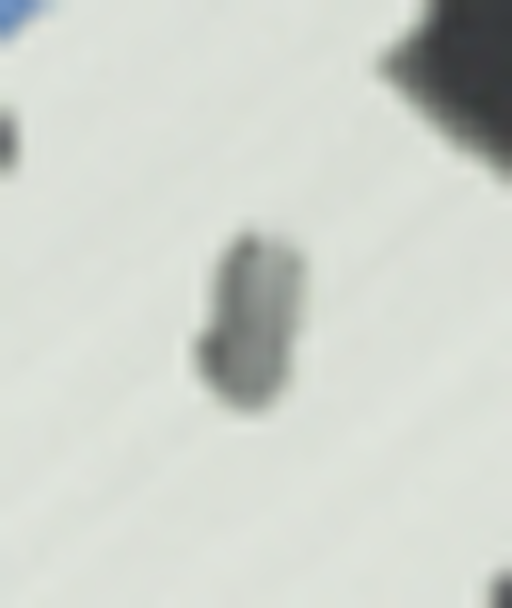

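Run:
```python
from h import *
S0=np.load('scene0.npy',allow_pickle=True).item();T=np.load('top0.npy',allow_pickle=True).item()
f=lambda x,y,z:(onz(S0,320+x/16-.47,280+y/16-.47,z)[:2]*1000).round(1)
print('tip',f(266,240,.037),'base near edge',f(245,408,.01),'mid axis',f(252,315,.024))
# screws in top (crop b: 5x at 326,158, offset 275)
for x,y in((340,383),(487,384),(340,285),(489,288)): print((onz(T,326+(x-275)/5-.4,158+y/5-.4,.01)[:2]*1000).round(1))
```

```text
tip [ 538.5 -162.4] base near edge [ 536.3 -164.5] mid axis [ 537.8 -162.6]
[ 484.1 -121.5]
[ 483.6 -203.3]
[ 537.1 -121.6]
[ 535.9 -204.6]
```

```bash
python3 -m crank '[[-0.006,0.008,0.02,0.005],[-0.006,0.008,0.05,0.005],[-0.006,0.008,0.075,0.005],[-0.006,0.008,0.075,0.005],[-0.006,0.008,0.075,0.005]]'>/dev/null; python3 -m crank '[[0,0,0,0],[0,0,0,0],[0,0,0,0]]'>/dev/null;python3 go.py 0.567 -0.1633 0.043 -0.55
python3 - <<'E'
from h import *
S=cam('scene');np.save('s2.npy',S,allow_pickle=True)
cv2.imwrite('pics/hover2.png',cv2.resize(S['color'][235:325,295:385,::-1],None,fx=6,fy=6,interpolation=2))
E
```

```text
t 7.35 pos [ 0.567  -0.1638  0.0767] yaw -0.6 tilt [ 0.0007 -0.0002] F [-0.5  0.4 -1.5] grip 0.455 61.8
frac [-0.0002 -0.0013  0.0843] yaw -0.0008
```

View pics/hover2.png

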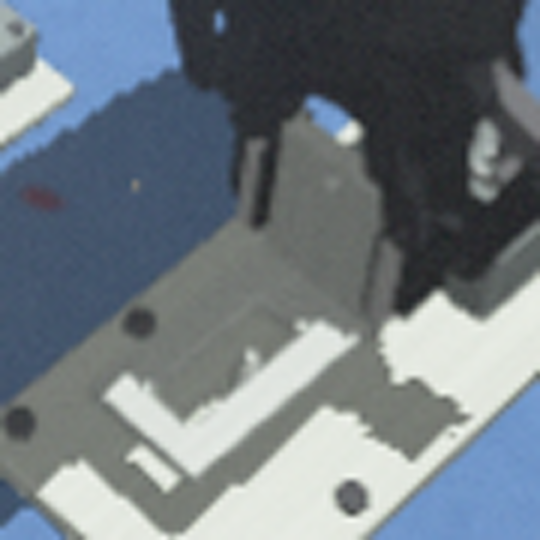

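Run:
```python
from h import *
S=np.load('s2.npy',allow_pickle=True).item()
f=lambda x,y,z:(onz(S,295+x/6-.42,235+y/6-.42,z)[:2]*1000).round(1)
for n,x,y,z in(('slot endL',148,383,.051),('slot endR',190,422,.051),('slot farL',257,299,.051),('slot farR',303,324,.051),('footL',103,397,.051),('footR',198,475,.051),('tip',252,350,.037)):print(n,f(x,y,z))
```

```text
slot endL [ 502.8 -153.1]
slot endR [ 501.5 -169.6]
slot farL [ 547.8 -155.9]
slot farR [ 550.5 -170.6]
footL [ 490.1 -147.4]
footR [ 490.1 -182. ]
tip [ 541.6 -160.8]
```

The slot spans x 502–549 with centre y ≈ -162.3, and the lit post tip (252,350) lies inside it. I'll lower it gently.

```bash
python3 -m crank '[[0,-0.001,0.016,0],[0,-0.001,0.032,0],[0,-0.001,0.048,0],[0,-0.001,0.064,0],[0,-0.001,0.064,0]]'>/dev/null; python3 go.py 0.567 -0.1633 0.042 -0.55; python3 -m crank '[[0,0,0.008,0],[0,0,0.016,0],[0,0,0.016,0],[0,0,0.016,0]]'>/dev/null;python3 go.py 0.567 -0.1633 0.042 -0.55
```

```text
t 7.82 pos [ 0.5656 -0.1632  0.0488] yaw -0.6 tilt [-0.0025  0.0007] F [ 0.   0.1 -2.2] grip 0.457 61.8
frac [0.0034 0.0003 0.0169] yaw -0.0008
t 8.15 pos [ 0.5667 -0.1634  0.0443] yaw -0.6 tilt [-0.  0.] F [ 0.1  0.6 -1.1] grip 0.454 61.8
frac [ 0.0007 -0.0003  0.0057] yaw -0.0009
```

```bash
python3 -m crank '[[0,0,0.003,0],[0,0,0.006,0],[0,0,0.006,0],[0,0,0.006,0]]'>/dev/null;python3 go.py 0.567 -0.1633 0.042 -0.55;  python3 -m crank '[[0,0,0.002,0],[0,0,0.002,0],[0,0,0.002,0],[0,0,0.002,0]]'>/dev/null;python3 go.py 0.567 -0.1633 0.042 -0.55
```

```text
t 8.48 pos [ 0.5669 -0.1635  0.0421] yaw -0.6 tilt [ 0.0005 -0.0002] F [-0.7 -0.3 -0.7] grip 0.459 62.1
frac [ 0.0003 -0.0005  0.0002] yaw -0.0009
t 8.82 pos [ 0.567  -0.1635  0.042 ] yaw -0.6 tilt [ 0.0006 -0.0005] F [-2.7  0.9  7.6] grip 0.457 63.0
frac [ 0.     -0.0005  0.0001] yaw -0.0009
```

Contact at z = 0.042, so the foot is flat on the base. I'll ease the down force slightly and push in small steps.

```bash
python3 -m crank '[[0.003,0,-0.0012,0],[0.006,0,-0.0012,0],[0.009,0,-0.0012,0],[0.012,0,-0.0012,0],[0.012,0,-0.0012,0]]'>/dev/null;python3 go.py 0.585 -0.1634 0.042 -0.55;  python3 -m crank '[[0.004,0,0,0],[0.008,0,0,0],[0.012,0,0,0],[0.012,0,0,0],[0.012,0,0,0]]'>/dev/null;python3 go.py 0.585 -0.1634 0.042 -0.55
```

```text
t 9.23 pos [ 0.5712 -0.1637  0.042 ] yaw -0.62 tilt [-0.0011 -0.0005] F [-6.2 -0.3  8.1] grip 0.46 62.7
frac [ 0.0346 -0.0011  0.0001] yaw -0.0011
t 9.65 pos [ 0.5761 -0.1638  0.042 ] yaw -0.61 tilt [-0.0007 -0.0005] F [-4.9 -0.1  7.1] grip 0.455 62.8
frac [ 0.0223 -0.0013  0.0001] yaw -0.0011
```

```bash
python3 -m crank '[[0,0,-0.0012,0],[0,0,-0.0012,0],[0,0,-0.0012,0]]'>/dev/null;python3 go.py 0.585 -0.1634 0.042 -0.55;  python3 -m crank '[[0.004,0,0,0],[0.008,0,0,0],[0.008,0,0,0],[0.008,0,0,0]]'>/dev/null;python3 go.py 0.585 -0.1634 0.042 -0.55
python3 - <<'E'
from h import *
S=cam('scene');T=cam('top');np.save('s3.npy',S,allow_pickle=True)
a=cv2.resize(S['color'][235:325,295:395,::-1],None,fx=5,fy=5,interpolation=2);b=cv2.resize(T['color'][158:218,330:380,::-1],None,fx=6,fy=6,interpolation=2)
M=np.zeros((450,800,3),np.uint8);M[:,:500]=a;M[:360,500:]=b
cv2.imwrite('pics/push.png',M)
E
```

```text
t 9.9 pos [ 0.5763 -0.1636  0.0421] yaw -0.6 tilt [ 0.0001 -0.0001] F [-0.9 -0.9  1.3] grip 0.454 62.1
frac [ 0.0216 -0.0006  0.0001] yaw -0.0009
t 10.23 pos [ 0.5786 -0.1636  0.0421] yaw -0.61 tilt [-0.0022 -0.0002] F [-5.8  0.1  6. ] grip 0.458 62.7
frac [ 0.0159 -0.0008  0.0001] yaw -0.001
```

View pics/push.png

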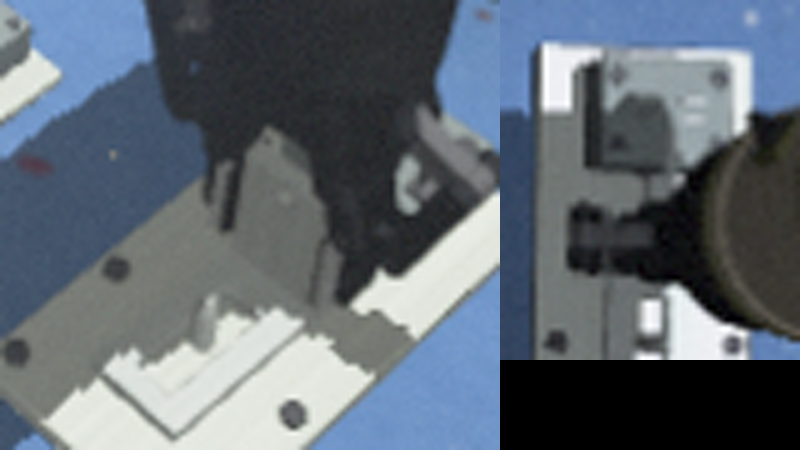

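The bracket is on the post, foot flat (post at crop (205,320) inside the slot). The gripper hides the pointer, so I'll go by force and displacement.

```bash
python3 -m crank '[[0,0,-0.0008,0],[0,0,-0.0008,0],[0,0,-0.0008,0]]'>/dev/null;python3 go.py 0.59 -0.1634 0.042 -0.55;  python3 -m crank '[[0.003,0,0,0],[0.006,0,0,0],[0.006,0,0,0],[0.006,0,0,0]]'>/dev/null;python3 go.py 0.59 -0.1634 0.042 -0.55;  python3 -m crank '[[0.003,0,0,0],[0.006,0,0,0],[0.006,0,0,0],[0.006,0,0,0],[0.006,0,0,0]]'>/dev/null;python3 go.py 0.59 -0.1634 0.042 -0.55
```

```text
t 10.58 pos [ 0.5786 -0.1636  0.0421] yaw -0.61 tilt [-0.002  -0.0001] F [-5.3  0.1  2.5] grip 0.457 62.3
frac [ 0.0284 -0.0009  0.0002] yaw -0.001
t 10.92 pos [ 0.5808 -0.1636  0.0421] yaw -0.6 tilt [-0.0026 -0.0001] F [-6.3  0.4  4.2] grip 0.458 62.4
frac [ 0.0229 -0.0008  0.0001] yaw -0.0009
t 11.33 pos [ 0.583  -0.1637  0.0421] yaw -0.61 tilt [-0.003  -0.0001] F [-7.9  0.3  5.7] grip 0.454 62.6
frac [ 0.0175 -0.001   0.0002] yaw -0.001
```

```bash
python3 -m crank '[[0.003,0,-0.001,0],[0.006,0,-0.001,0],[0.009,0,-0.001,0],[0.0115,0,-0.001,0],[0.0115,0,-0.001,0]]'>/dev/null;python3 go.py 0.5875 -0.1634 0.042 -0.55;  python3 -m crank '[[0,0,0,0],[0,0,0,0],[0,0,0,0],[0,0,0,0]]'>/dev/null;python3 go.py 0.5875 -0.1634 0.042 -0.55
python3 - <<'E'
from h import *
S=cam('scene');T=cam('top');np.save('s4.npy',S,allow_pickle=True)
a=cv2.resize(S['color'][235:325,295:395,::-1],None,fx=5,fy=5,interpolation=2);b=cv2.resize(T['color'][158:218,330:380,::-1],None,fx=6,fy=6,interpolation=2)
M=np.zeros((450,800,3),np.uint8);M[:,:500]=a;M[:360,500:]=b
cv2.imwrite('pics/push2.png',M)
E
```

```text
t 11.75 pos [ 0.587  -0.1638  0.0421] yaw -0.61 tilt [-0.0045  0.    ] F [-9.  -0.3  5. ] grip 0.46 62.5
frac [ 0.0012 -0.0009  0.0002] yaw -0.0011
t 12.08 pos [ 0.587  -0.1637  0.0421] yaw -0.61 tilt [-0.0044 -0.    ] F [-10.3  -0.1   4.4] grip 0.457 62.5
frac [ 0.0013 -0.0008  0.0002] yaw -0.001
```

View pics/push2.png

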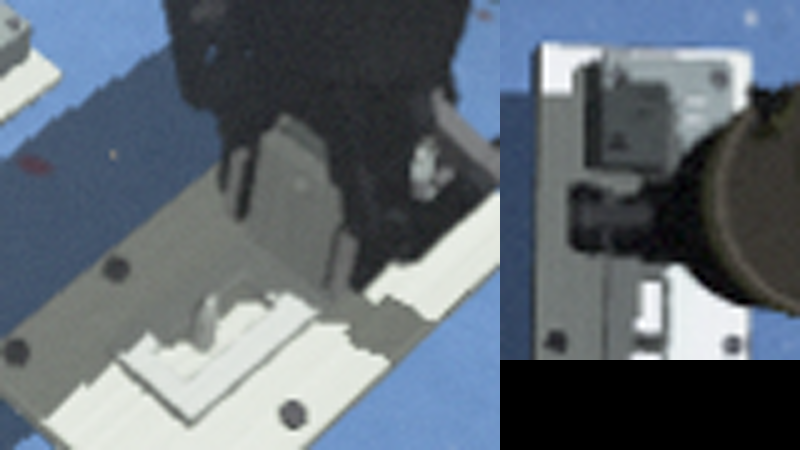

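Push2 shows the foot's end corners at crop (120,358) and (188,422), foot still flat; the pointer is still hidden. I'll cross-check with foot-end geometry and averaged force.

```bash
python3 -m crank '[[0,0,-0.001,0],[0,0,-0.001,0],[0,0,-0.001,0]]'; for i in 1 2 3; do python3 -m crank '[[0,0,0,0],[0,0,0,0]]'|grep ft; done; python3 go.py 0.5875 -0.1634 0.042 -0.55
python3 - <<'E'
from h import *
S=np.load('s4.npy',allow_pickle=True).item()
f=lambda x,y,z:(onz(S,295+x/5-.4,235+y/5-.4,z)[:2]*1000)
e=(f(120,358,.016)+f(188,417,.016))/2; print(f(120,358,.016),f(188,417,.016),'travel est',e[0]-538.3+82-42)
E
```

```text
clock: 12.43
position: [0.5869, -0.1638, 0.0421]
ee_rot: [1.0, -0.005, -0.002, -0.0]
ft_force: [-8.6, -0.2, 0.2]
grip_width: 0.462
grasp_force: 62.1
ft_force: [-9.0, -0.1, 1.2]
ft_force: [-8.8, -0.9, 1.1]
ft_force: [-7.9, 0.5, 1.6]
t 12.93 pos [ 0.5869 -0.1638  0.0421] yaw -0.61 tilt [-0.0046  0.0001] F [-7.9  0.5  1.6] grip 0.454 62.1
frac [ 0.0016 -0.0009  0.0002] yaw -0.001
[ 510.04831135 -148.57984907] [ 509.08782494 -180.1597794 ] travel est 11.268068144564666
```

Net force is about 8.5 N with little friction, and the geometry gives about 10 mm of travel, so both agree. I'll hold here.

```bash
for i in 1 2 3 4 5 6 7 8 9; do python3 -m crank '[[0,0,0,0],[0,0,0,0],[0,0,0,0],[0,0,0,0],[0,0,0,0]]'|grep ft; done; python3 go.py 0.5875 -0.1634 0.042 -0.55; python3 -c "
from workcell import manip;print(manip.hand_in())"
```

```text
ft_force: [-8.7, -0.9, 1.8]
ft_force: [-8.2, 0.1, 0.8]
ft_force: [-7.8, -0.4, 0.8]
ft_force: [-9.0, 0.3, 1.1]
ft_force: [-9.0, -0.2, 0.7]
ft_force: [-8.3, 0.7, 1.5]
ft_force: [-8.6, -0.8, 1.4]
ft_force: [-9.0, -0.4, 1.2]
ft_force: [-9.1, -1.3, 1.5]
t 16.68 pos [ 0.5868 -0.1638  0.0421] yaw -0.61 tilt [-0.0046  0.0001] F [-9.1 -1.3  1.5] grip 0.46 62.1
frac [ 0.0016 -0.001   0.0003] yaw -0.0011
the job is handed in; nothing more can be done
None
```

The slotted bracket is on the post with its foot flat, held against the stop at about 8.5 N for over 3.7 s and still gripped at hand-in; the gripper hid the pointer, so its place between the ribs (about 10 mm travel) is inferred from force and foot position, and the hand-in gave no verdict.

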